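# Close a culture chamber crosswise

### The job

Close the lid of the clear culture chamber by pressing its four push studs down crosswise in two passes. In each pass take the red stud first, then the one diagonally across from it, then the other two in either order: on the first pass press each only about half-way down, on the second press each fully home.

Things in the scene. Friction and masses are not known exactly. Their poses are not given: they have to be found in the camera images.
- head_1 (a point): Centre of the flat top of the red push stud, 122 mm above the bench or up to 4 mm less at the start. Like the other three: a round ribbed head 28 mm wide, 14 mm high, on an upright stem with a black ring half-way; slides straight down 30 mm in all; takes 5 to 7 N to push, stays where it is left, does not spring back. Axes: those of the chamber, z up.
- head_2 (a point): Centre of the top of the white stud next to the red one (seen from above the studs run 1, 2, 3, 4 anticlockwise round the lid, at the corners of a 90 mm square). All start alike, top 118 to 122 mm above the bench; half-way the top is at 107 mm.
- head_3 (a point): Centre of the top of the white stud diagonally across from the red one. Starts as the others; fully home, its head sits on a black collar 78 mm above the bench, so its top is then at 92 mm. Beware of the fixed clear guard pane that stands upright at the right end of the bench, in the plane y = -0.21 m, from x = 0.36 to 0.78 m, 0.5 m high.
- head_4 (a point): Centre of the top of the white stud diagonally across from stud 2; starts and moves as the others. The chamber is a clear square box 136 x 136 mm with a dish of seedlings inside, the top of its metal lid frame 70 mm above the bench; it is fixed to the bench, at any yaw.

How it is judged:
On the way, in this order (a step that is already met when the one before it is completed fails the run):
1. first pass: the red stud about half-way (8 to 22 mm) down, the others still up (height (world z) of each of head_2, head_3, head_4 above 0.114 m and height (world z) of head_1 between 0.1 and 0.114 m), for 0.2 s.
2. then the stud diagonally across from it half-way too, the other two still up (height (world z) of each of head_2, head_4 above 0.114 m and height (world z) of head_1 between 0.1 and 0.114 m and height (world z) of head_3 between 0.1 and 0.114 m), for 0.2 s.
3. then all four half-way (height (world z) of head_1 between 0.1 and 0.114 m and height (world z) of head_2 between 0.1 and 0.114 m and height (world z) of head_3 between 0.1 and 0.114 m and height (world z) of head_4 between 0.1 and 0.114 m), for 0.2 s.
4. second pass: the red stud home, the others still half-way (height (world z) of head_2 between 0.1 and 0.114 m and height (world z) of head_3 between 0.1 and 0.114 m and height (world z) of head_4 between 0.1 and 0.114 m and height (world z) of head_1 below 0.096 m), for 0.2 s.
5. then the stud diagonally across home, the other two still half-way (height (world z) of head_2 between 0.1 and 0.114 m and height (world z) of head_4 between 0.1 and 0.114 m and height (world z) of each of head_1, head_3 below 0.096 m), for 0.2 s.
At the end, for the whole second after the job is handed in: All four studs are fully home: each head within 4 mm of its collar (height (world z) of each of head_1, head_2, head_3, head_4 below 0.096 m); the robot touches nothing.
It also fails if it takes over 64 s, if anything falls off the work surface, if the arm or the gripper's body presses on something with over 40 N, if the wrist force passes 120 N, or if a joint passes its speed limit or range.

### The arm

A 7-joint arm with a two-finger parallel gripper is mounted at the origin on a cart in front of the work surface, level with it; the furniture and walls round the work are solid. World frame = base frame: x ahead of the robot, y to its left, z up, the work surface at z = 0. Lengths are in m, angles in rad, forces in N, time in s.
With the tool pointing down it reaches from about 0.4 to 0.9 m from the base axis. Payload 5.5 kg.
Tool frame: the origin (TCP) lies at the very end of the fingers, on their centre line; the grasp point (between the pads) lies 19 mm behind it; z points along the fingers, y is the line along which they close (so a half turn about z gives the same grasp; the last joint's range is limited). The gripper opens to 92 mm and grips with 3 to 60 N. Pads are 19 mm wide; open, the fingers measure 130 mm over their backs; the gripper's body (75 mm by 190 mm) begins 47 mm behind the grasp point.
Start: joints at [-0.945, 0.501, -0.427, 1.55, 0.221, 1.138, -0.21], TCP at [0.231, 0.608, 0.227] pointing down, gripper open.
Joint ranges: [-2.88, 2.88], [-0.31, 2.03], [-1.54, 1.56], [0.2, 2.42], [-1.41, 4.55], [0.19, 2.02], [-2.57, 2.57]. Speed limits (rad/s): [2.57, 2.57, 3.14, 3.14, 3.14, 3.14, 3.14].

### API

Orientations are given as a rotation vector (axis times angle).
In Python, from workcell import env gives the robot as it stands. The module is installed in compiled form; this text tells all that it offers. Calls block until the motion is done:
- env.movep(position, orientation): joint-space move of the TCP to a pose.
- env.line_to(position, attitude=None, v=0.15, max_force=None): straight line of the TCP; attitude=None keeps the orientation; v is the mean speed in m/s. With max_force (N) it stops when the force on the tool has changed by that much, and returns True; else False.
- env.set_joints(angles): joint-space move.
- env.ungrasp() and env.gripper_close(): open the fingers fully, or close them until they stop; the grip force is fixed at half the most.
- env.hold(seconds).
- env.ik(position, orientation): joint angles nearest the present ones, or None.
- env.get_obs(): the state.
- env.camera(name): name is "scene" or "top"; returns the picture (420x560x3 uint8, blue, green, red); there is no depth.
- env.get_calibration(name): a dict with "K" (3x3 intrinsics, pixels), "k1" (the pictures are not rectified: a ray, as slopes to the right and down, at radius r is drawn at 1 + k1 r^2 times it, then the intrinsics apply), "R" (3x3) and "t" (3): a world point X has camera coordinates R X + t. Camera axes: x right, y down, z forward; pixel columns grow to the right and rows downward; lengths in m; the calibration is good to about 2 mm. A picture is of the moment at which its call begins. get_calibration takes no time and is no camera call.
A pose or a line that the arm cannot do raises env.IKError and nothing moves.
- env.job_done(): hands the job in; it is judged then, once.
Trained networks look in the newest picture that a camera, given by its name, has taken for a name from the list of things; names that differ only in an ending like _2 or _b are one class to them, and where a whole thing is asked for, a point or a joint stands for the part that bears it (a point fixed in the world has none). Each returns a list of dicts, best first, with "confidence" (0 to 1); they miss things now and then, are a little off and sometimes report something else, mostly with a low value. They report only what shows in the picture. A call takes as long as a camera call.
- env.search_frame(camera, label): "point" ([x, y, z] in m, in the coordinates of the camera as it stood for that picture, good to about 4 mm: the middle of the surface that is visible of it).
- env.regions_of(camera, label): "mask" (420x560 bool, what is visible of it).
- env.place_of(camera, label): "point" ([x, y, z] in m, in the coordinates of the camera as it stood for that picture, good to about 4 mm: a listed point, or the origin of a listed thing).
The state is a dict: "clock": time; "q": joint angles; "dq": joint speeds; "effort": joint torques, N m; "eef_pos": TCP position; "orientation": TCP orientation; "force": force on the tool from outside, world axes, zero at the start; "moment": the same for the moment, N m; "grip_width": opening from 0.0 (shut) to 1.0 (fully open); "gripper_force": force on a finger pad.
Only numpy, scipy, OpenCV 4.12 (cv2) and the standard library are available. Lean on these libraries where they do the work, as an engineer would, in place of code of your own. Each camera call takes 0.05 s, during which the arm holds its last target. There are 200 camera calls.

## Working session

There is one attempt and no reset: what is moved stays moved. The work goes in short steps, each a Python script; the robot and the scene stay as the last script left them, time stands still between calls to the robot, and variables do not carry over. Pictures are saved under pics/ and viewed, at most 10 in all, crops included, and the job is handed in when it is done.

```bash
mkdir -p pics
python3 - <<'E'
from workcell import env
import cv2,numpy as np
ims=[]
for c in("scene","top"):
    im=env.camera(c); cv2.imwrite(f"pics/{c}0.png",im)
    k=env.get_calibration(c);R=np.array(k["R"]);t=np.array(k["t"])
    print(c,"campos",-R.T@t,k["K"][0][0],k["k1"])
    for l in("head_1","head_2"):
        for d in env.place_of(c,l): print(l,round(d["confidence"],2),np.round(R.T@(np.array(d["point"])-t),4))
o=env.get_obs();print(o["clock"],o["orientation"],o["force"],o["grip_width"])
E
```

```text
scene campos [ 0.09812043 -0.34544272  0.74528151] 509.7526547148359 -0.027093810777899123
head_1 0.75 [0.5751 0.0417 0.1195]
head_1 0.71 [ 0.5499 -0.0466  0.1207]
head_1 0.7 [0.4832 0.0666 0.1236]
head_1 0.58 [ 0.4655 -0.0238  0.1199]
head_2 0.75 [0.5751 0.0417 0.1195]
head_2 0.71 [ 0.5499 -0.0466  0.1207]
head_2 0.7 [0.4832 0.0666 0.1236]
head_2 0.58 [ 0.4655 -0.0238  0.1199]
top campos [0.46444934 0.08370174 1.01599013] 415.6782674951094 -0.12139426355258301
head_1 0.68 [ 0.4645 -0.0182  0.123 ]
head_1 0.67 [0.4898 0.0676 0.1204]
head_1 0.64 [ 0.5548 -0.0414  0.1184]
head_1 0.57 [0.573  0.0416 0.1207]
head_2 0.68 [ 0.4645 -0.0182  0.123 ]
head_2 0.67 [0.4898 0.0676 0.1204]
head_2 0.64 [ 0.5548 -0.0414  0.1184]
head_2 0.57 [0.573  0.0416 0.1207]
0.3 [-5.66598771e-01 -3.08990889e+00  9.64935737e-04] [-0.88744501  0.68533934 -0.07424484] 1.0040207549876141
```

View pics/scene0.png

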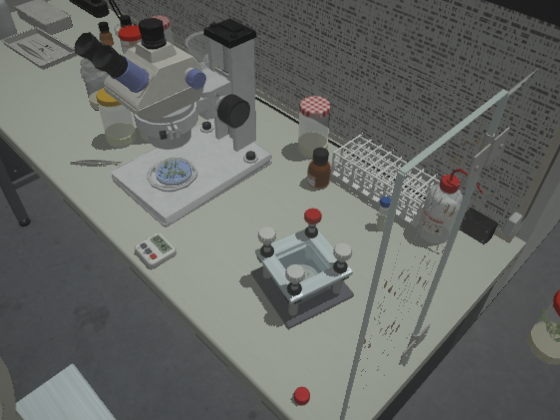

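View pics/top0.png

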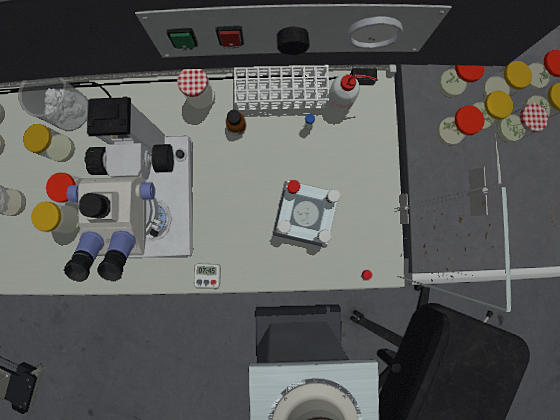

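```bash
cat > h.py <<'E'
from workcell import env
import numpy as np,cv2
from scipy.spatial.transform import Rotation as Ro
def ray(c,uv):
    k=env.get_calibration(c);K=np.array(k["K"]);R=np.array(k["R"]);t=np.array(k["t"])
    d=(np.array(uv)-K[:2,2])/[K[0,0],K[1,1]];p=d.copy()
    for _ in range(20): p=d/(1+k["k1"]*(p@p))
    v=R.T@np.r_[p,1];return -R.T@t,v/np.linalg.norm(v)
def tri(a,b):
    (o1,d1),(o2,d2)=ray("scene",a),ray("top",b)
    s=np.linalg.lstsq(np.c_[d1,-d2],o2-o1,rcond=None)[0]
    p,q=o1+s[0]*d1,o2+s[1]*d2;return (p+q)/2,np.linalg.norm(p-q)
S=np.array([[.5741,.0416],[.4865,.0671],[.4650,-.0210],[.5524,-.0440]])
# square fit: centre, mean half diagonal direction
C=S.mean(0);z=((S-C)@[1,1j])*np.array([1,-1j,-1,1j]);a=z.mean();
L=abs(a);w=a/L*.045*2**.5*np.array([1,1j,-1,-1j]);P=C+np.c_[w.real,w.imag]
E
python3 - <<'E'
from h import *
print(P,np.abs(P-S).max(),L)
for n,a,b in(("knob",(152,30),(94,205)),("post",(230,30),(108,117)),("eyeL",(88,42),(78,270))): print(n,tri(a,b))
R0=Ro.from_rotvec(env.get_obs()["orientation"]);print(R0.as_matrix().round(2))
for zz in(.4,.5):
  for xy in((.231,.608),(.5,0)):
    print(zz,xy,env.ik([*xy,zz],R0.as_rotvec()))
for psi in (0,np.pi/2,-np.pi/2):
    rv=(Ro.from_euler("z",psi)*Ro.from_euler("x",np.pi)).as_rotvec()
    print(psi,[env.ik([*p,.16],rv) is not None for p in P],env.ik([*P[0],.16],rv))
E
```

```text
[[ 0.57446512  0.04300047]
 [ 0.48742453  0.06589012]
 [ 0.46453488 -0.02115047]
 [ 0.55157547 -0.04404012]] 0.0014004672938381785 0.0637378861039492
knob (array([0.52523782, 0.38299916, 0.3482191 ]), np.float64(0.001466045978092378))
post (array([0.69151253, 0.38189981, 0.29319596]), np.float64(0.005271873813034619))
eyeL (array([0.41978892, 0.40788752, 0.35486642]), np.float64(0.003418682818567668))
[[-0.93  0.35 -0.  ]
 [ 0.35  0.93 -0.  ]
 [ 0.   -0.   -1.  ]]
0.4 (0.231, 0.608) [-0.93940063  0.40234613 -0.4514278   1.30460754  0.1723482   1.47336349
 -0.16796333]
0.4 (0.5, 0) [-7.21839776e-02  7.23814345e-02  1.92710275e-02  1.68466269e+00
 -8.48798229e-04  1.38486444e+00  1.15527832e+00]
0.5 (0.231, 0.608) [-0.95545396  0.39978757 -0.46604775  1.09423138  0.17680948  1.68524641
 -0.16096753]
0.5 (0.5, 0) [-0.09488314  0.05597689  0.04335711  1.4887334  -0.00186582  1.5972365
  1.15644193]
0 [True, True, True, True] [-0.32713094  0.41892801  0.26048524  1.82163924 -0.13228153  0.91787031
 -1.57842349]
1.5707963267948966 [True, True, True, True] [-0.16784722  0.41061993  0.05860445  1.81592429 -0.02948367  0.91588693
 -0.09614315]
-1.5707963267948966 [True, True, True, True] [-1.00036029  0.87599709  1.35469574  1.8415023  -0.91870849  1.23457495
 -2.49360034]
```

```bash
cat >> h.py <<'E'
rv=(Ro.from_euler("z",np.pi/2)*Ro.from_euler("x",np.pi)).as_rotvec()
def press(i,zt):
    x,y=P[i]
    env.line_to([x,y,.150],v=.25)
    s=env.line_to([x,y,zt],v=.06,max_force=30)
    o=env.get_obs();print(i+1,s,np.round(o["eef_pos"],4),np.round(o["force"],1))
    env.line_to([x,y,.150],v=.25)
    env.hold(.3);print("  clock",env.get_obs()["clock"])
def look(n,views=("scene",)):
    for c in views:
        im=env.camera(c);cv2.imwrite(f"pics/{n}_{c}.png",im)
        k=env.get_calibration(c);R=np.array(k["R"]);t=np.array(k["t"])
        for d in env.place_of(c,"head_1"): print(c,round(d["confidence"],2),np.round(R.T@(np.array(d["point"])-t),4))
E
python3 - <<'E'
from h import *
o=env.get_obs();p=o["eef_pos"]
env.gripper_close()
env.line_to([p[0],p[1],.47],v=.25)
env.line_to([.45,.08,.47],v=.3)
env.movep([P[0][0],P[0][1],.2],rv)
print(env.get_obs()["clock"],env.get_obs()["eef_pos"])
press(0,.107)
env.line_to([.45,0,.35],v=.3)
look("p1",("scene","top"))
E
```

```text
6.075 [0.5750081  0.0437817  0.20093265]
1 False [0.5736 0.0429 0.1064] [ 0.6 -0.6 -0.1]
  clock 7.9167
scene 0.83 [0.574  0.0417 0.1102]
scene 0.79 [0.4875 0.0676 0.1253]
scene 0.75 [ 0.5521 -0.0473  0.1236]
scene 0.7 [ 0.4626 -0.0229  0.1174]
top 0.48 [0.4889 0.0671 0.1235]
top 0.44 [0.573  0.0424 0.1058]
```

Run:
```python
from h import *
press(2,.107);press(1,.107);press(3,.107)
env.line_to([.42,.0,.35],v=.3)
look("p2")
```

```text
3 False [ 0.4639 -0.0212  0.1066] [ 0.4 -0.2 -0.4]
  clock 11.5167
2 False [0.4869 0.0661 0.1067] [-0.   0.2  0. ]
  clock 13.5167
4 False [ 0.5513 -0.0445  0.1067] [-0.9 -0.1  0.8]
  clock 15.6667
scene 0.76 [0.4852 0.0678 0.1073]
scene 0.72 [ 0.5467 -0.0496  0.1084]
scene 0.61 [ 0.4676 -0.0215  0.1049]
scene 0.58 [0.571  0.0405 0.1076]
```

View pics/p2_scene.png

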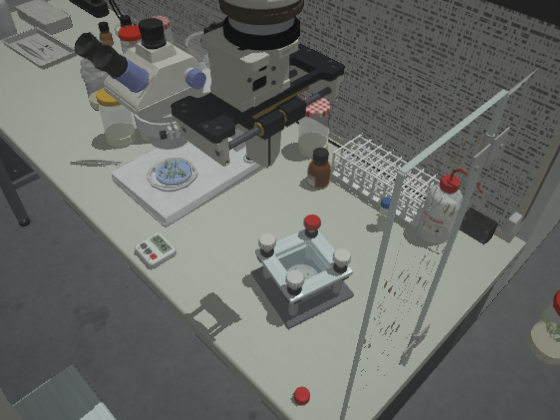

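All four heads sit lower than before: red at (313,222), whites at (267,242), (342,258) and (294,279). The gripper is clear of them, so I'll start the second pass.

Run:
```python
from h import *
env.line_to([*P[0],.2],v=.3)
for i in (0,2,1,3): press(i,.0925)
env.line_to([.42,.0,.35],v=.3)
look("p3",("scene","top"))
```

```text
1 False [0.574  0.0429 0.0923] [-2.6 -0.4  3.6]
  clock 19.75
3 False [ 0.4645 -0.0212  0.0924] [-0.  -0.6 -0.3]
  clock 22.2
2 False [0.4872 0.0658 0.0923] [-0.  -0.2 -0.8]
  clock 24.5
4 False [ 0.5514 -0.0441  0.0923] [-1.3  0.6  0.7]
  clock 26.95
scene 0.67 [0.5756 0.0397 0.091 ]
scene 0.55 [0.4837 0.0701 0.0931]
scene 0.53 [ 0.4655 -0.022   0.0901]
scene 0.47 [ 0.5496 -0.0461  0.0963]
top 0.69 [0.5713 0.0431 0.0906]
top 0.58 [ 0.4652 -0.0199  0.0952]
top 0.47 [0.4882 0.0689 0.0927]
top 0.46 [ 0.55   -0.0438  0.0904]
```

View pics/p3_scene.png

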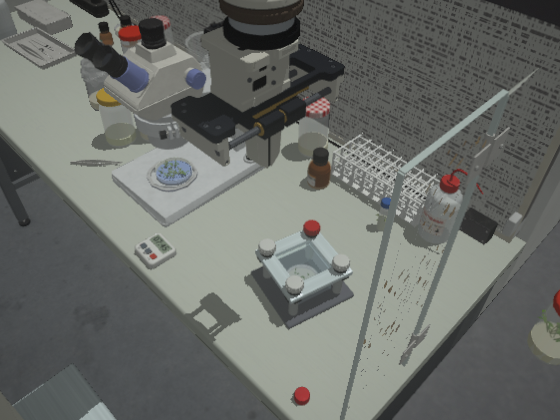

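All four heads now sit on their collars, at (312,228), (267,247), (341,263) and (294,285), and the arm is clear.

```bash
python3 -c "
from workcell import env
print(env.job_done())"
```

```text
the job is handed in; nothing more can be done
None
```

I pressed all four studs half-way and then fully home, in the order 1, 3, 2, 4 both times, and handed the job in at about 28 s; camera checks put the heads at about 92 mm with the arm clear, but no verdict came back.

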